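# Gauge the height of a former block

## Task

Check the thickness of the beech former block with the bridge height gauge: pick the gauge up, carry it over the block and lower it gently astride it, so that it stands flat with one leg on each side and its sprung foot rests near the middle of the block's top, then let go and leave it standing there with the height shown. Keep hold of the gauge until it stands on the table; do not shove or strike the block, and leave the cup, weight and tape roll alone.

Things in the scene. Friction and masses are not known exactly. Their poses are not given: they have to be found in the camera images.
- gauge: bare metal bridge height gauge, 60 x 136 x 145 mm (x, y, z), 0.6 kg, standing loose on the table. Origin: middle of its underside, between the legs; z up, y from leg to leg; half a turn about z is the same for use. Legs at y = +-59 mm on sole plates 60 (x) x 18 (y) x 10 mm; clear gap between them 100 mm, open in x. Beam 30 mm wide (x), z = 60 to 78 mm; the grip barrel stands on its middle
- barrel_grip (a point): on the axis of the gauge's dark square barrel, 120 mm above the gauge's underside: a good height for the TCP. The barrel is 34 x 34 mm, z = 78 to 145 mm; its -x face has a white scale and a small pointer, so grip it across its two plain faces, along the gauge's y. Axes as the gauge
- gauge_foot (a joint): how far the sprung foot is pushed up (m), 0 to 0.05. 0: its sole is level with the undersides of the legs, so with the gauge standing flat over a part it reads the part's height. The spring pushes down with 0.8 N at 0 and 2.2 N at 0.034, less than the gauge's weight
- foot_sole (a point): centre of the underside of the sprung round foot (30 mm across, 8 mm thick) that hangs on a stem below the middle of the beam, on the gauge's middle axis
- block: plain beech former block, 62 x 86 x 34 mm (x, y, z), about 0.16 kg, lying flat and loose on the table. Origin: centre of its underside; y along its 86 mm length. Across its 62 mm width (block x along the gauge's y) it leaves 19 mm to each leg; lengthwise 7 mm
- cup: bystander: grey-white cup, 64 mm across, 70 mm high, loose; origin at the centre of its underside
- weight: bystander: green cast weight with a knob, 64 mm across, 66 mm high, loose; origin at the centre of its underside
- tape: bystander: brown tape roll lying flat, 104 mm across, 37 mm high, loose; origin at the centre of its underside

How it is judged:
On the way:
1. the gauge, still held by the fingers, stands on the table astride the block and its foot reads the block's height (value of joint gauge_foot between 0.031 and 0.037 m and height (world z) of gauge below 0.004 m and angle between gauge's own z axis and vertical below 0.05 rad and horizontal distance between foot_sole and block below 0.022 m and contact force between gauge and block above 0.5 N and contact force between the fingers and gauge above 1 N), for 0.2 s.
At the end, for the whole second after the job is handed in: gauge released, at rest and upright (0.05 rad), underside within 4 mm of the table, foot on the block within 22 mm of its middle, reading 31 to 37 mm; block flat on the table, at most 30 mm from its start; cup, weight and tape at most 20 mm from theirs (value of joint gauge_foot between 0.031 and 0.037 m and height (world z) of each of gauge, block below 0.004 m and angle between each of gauge, block's own z axis and vertical below 0.05 rad and horizontal distance between foot_sole and block below 0.022 m and contact force between gauge and block above 0.5 N and height (world z) of block above -0.004 m and linear speed of each of gauge, block below 0.02 m/s and contact force between the fingers and gauge below 0.1 N); the robot touches nothing.
It fails at once if the block is shoved more than 30 mm from where it lay (distance of block from where it was at the start of the episode above 0.03 m).
It fails at once if the gauge strikes or presses the block with more than 20 N (contact force between gauge and block above 20 N).
It fails at once if the cup, the weight or the tape roll is moved by more than 20 mm (distance of any of cup, weight, tape from where it was at the start of the episode above 0.02 m).
It also fails if it takes over 38 s, if anything falls off the work surface, if the arm or the gripper's body presses on something with over 40 N, if the wrist force passes 120 N, or if a joint passes its speed limit or range.

## Robot

A 6-joint arm with a two-finger parallel gripper is mounted at the origin on the work surface; the furniture and walls round the work are solid. World frame = base frame: x ahead of the robot, y to its left, z up, the work surface at z = 0. Lengths are in m, angles in rad, forces in N, time in s.
With the tool pointing down it reaches from about 0.35 to 0.975 m from the base axis. Payload 4.9 kg.
Tool frame: the origin (TCP) lies between the finger pads, 19 mm behind the fingertips; this is the grasp point; z points along the fingers, y is the line along which they close (so a half turn about z gives the same grasp; the last joint's range is limited). The gripper opens to 85 mm and grips with 20 to 120 N. Pads are 22 mm wide; open, the fingers measure 114 mm over their backs; the gripper's body (76 mm by 85 mm) begins 54 mm behind the grasp point. The pads swing forward as they close: fully open they stand 13 mm farther back than shut.
Start: joints at [-1.31, 0.053, 1.613, -0, 1.476, -0.119], TCP at [0.232, -0.58, 0.25] pointing down, gripper open.
Joint ranges: [-3.01, 3.01], [-1.01, 2.22], [0.06, 2.58], [-1.02, 4.17], [0.09, 2.62], [-3.14, 3.14]. Speed limits (rad/s): [2.57, 2.57, 3.14, 3.14, 3.14, 3.14].

## Interface

Orientations are given as a rotation vector (axis times angle).
In Python, from station import ctrl gives the robot as it stands.
- The arm moves only by the tool shift_gripper, called after "Request:" by a JSON object that holds its "api" and its "payload", one argument or row to a line. Schema: {"type":"object","properties":{"offsets":{"type":"object","properties":{"aperture":{"type":"array","items":{"type":"number"},"minItems":1,"maxItems":20},"sx":{"type":"array","items":{"type":"number"},"minItems":1,"maxItems":20},"sy":{"type":"array","items":{"type":"number"},"minItems":1,"maxItems":20},"sz":{"type":"array","items":{"type":"number"},"minItems":1,"maxItems":20},"drx":{"type":"array","items":{"type":"number"},"minItems":1,"maxItems":20},"dry":{"type":"array","items":{"type":"number"},"minItems":1,"maxItems":20},"drz":{"type":"array","items":{"type":"number"},"minItems":1,"maxItems":20}},"additionalProperties":false,"required":["aperture","sx","sy","sz","drx","dry","drz"]},"grip_n":{"type":"number"},"only":{"type":"string"},"quiet":{"type":"boolean"},"lines":{"type":"string"}},"required":["offsets"],"additionalProperties":false}. offsets is an object with one list for each field, all of the same length, 1 to 20, a row being the entries at one place: aperture (the finger opening in m), sx, sy, sz (the shift in parts of the range, where 1.0 means 0.75 m), drx, dry, drz (a rotation vector in normalised numbers (1 is 2 pi rad)); each row is the pose to reach, as a shift and turn from the pose commanded when the call began, along the tool's axes at that moment; what a row does not reach only later rows make up. A row lasts 1/12 s, in which the tool goes at most 0.0417 m and 0.125 rad, less where a joint would pass 70% of its speed; a pose out of reach is approached as far as the arm can. The fingers move at their own pace and stop on an object; grip_n is the grip in N (left out, the last holds). Time passes only in rows, so rows that do not move let the fingers close. The tool returns the time, the measured TCP pose, the force, the opening and the grip force at its end. only (a regular expression) keeps the lines of the reply that match it, lines (a string "A,B") keeps lines A to B, and quiet returns only ok. Shift and turn numbers lie between -1 and 1, and a call with a number outside is refused. Input that does not fit is refused with a message, and nothing moves.
- ctrl.get_obs(): the state, without advancing time (a new reading comes with each control period).
- ctrl.get_image(name): name is "side" or "top"; returns the picture (400x640x3 uint8, red, green, blue); there is no depth.
- ctrl.camera_params(name): a dict with "fx", "fy", "cx", "cy" (pixels), "T" (4x4, takes a point from camera to world coordinates). Camera axes: x right, y down, z forward; pixel columns grow to the right and rows downward; lengths in m; the calibration is good to about 2 mm. A picture is of the moment at which its call begins. camera_params takes no time and is no camera call.
- ctrl.finish_job(): hands the job in; it is judged then, once.
The state is a dict: "t": time; "q": joint angles; "dq": joint speeds; "effort": joint torques, N m; "tool_pos": TCP position; "tool_rot": TCP orientation; "contact_force": force on the tool from outside, world axes, zero at the start; "wrist_torque": the same for the moment, N m; "opening": finger opening in m; "grip_force": force on a finger pad.
Only numpy, scipy, OpenCV 4.12 (cv2) and the standard library are available. Lean on these libraries where they do the work, as an engineer would, in place of code of your own. Each camera call takes 0.05 s, during which the arm holds its last target. There are 200 camera calls.

## Working session

There is one attempt and no reset: what is moved stays moved. The work goes in short steps, Python scripts to look and compute and a tool call to move; the robot and the scene stay as the last step left them, time stands still between calls to the robot, and variables do not carry over. Pictures are saved under pics/ and viewed, at most 10 in all, crops included, and the job is handed in when it is done.

```bash
mkdir -p pics; ls
```

Run:
```python
from station import ctrl
import cv2,numpy as np
np.set_printoptions(precision=4,suppress=True)
for n in("side","top"):
    cv2.imwrite(f"pics/{n}0.png",ctrl.get_image(n)[:,:,::-1]); p=ctrl.camera_params(n); print(n,p)
o=ctrl.get_obs(); print(o["tool_pos"],o["tool_rot"],o["t"],o["opening"])
```

```text
pics
station.py
side {'fx': 422.85907973414186, 'fy': 422.85907973414186, 'cx': 316.79832262904745, 'cy': 206.23593310529546, 'T': array([[-0.8675, -0.3136,  0.3862,  0.1543],
       [-0.497 ,  0.5794, -0.646 ,  0.7444],
       [-0.0212, -0.7523, -0.6585,  0.8992],
       [ 0.    ,  0.    ,  0.    ,  1.    ]])}
top {'fx': 449.8766545312489, 'fy': 449.8766545312489, 'cx': 319.3705095848321, 'cy': 201.12175286388523, 'T': array([[-0.0104, -0.9955,  0.0944,  0.4931],
       [-0.9998,  0.012 ,  0.017 , -0.0652],
       [-0.018 , -0.0942, -0.9954,  1.5573],
       [ 0.    ,  0.    ,  0.    ,  1.    ]])}
[ 0.2316 -0.5799  0.2489] [-3.0833 -0.5927  0.0003] 0.1 0.08557431793239248
```

View pics/top0.png

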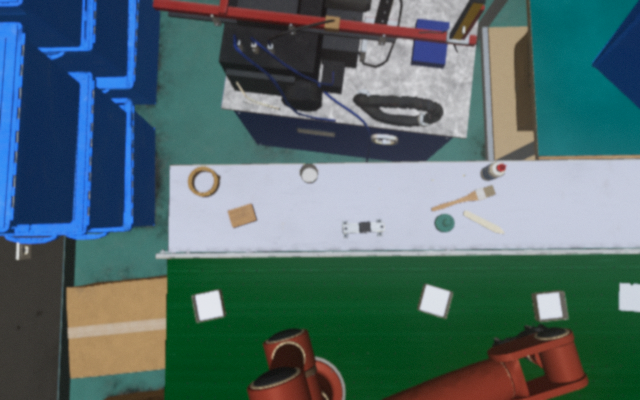

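View pics/side0.png

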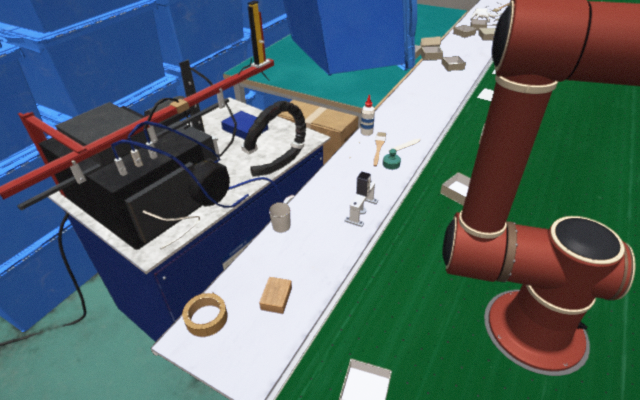

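The top view shows the gauge at (363,228), block (242,215), cup (309,173), weight (444,223) and tape (203,181). The side view shows the gauge barrel at (364,183), block (276,294), cup (281,217) and tape (205,314). Next I'll segment these.

Create h.py:
```python
from station import ctrl
import cv2,numpy as np
np.set_printoptions(precision=4,suppress=True)
def ray(n,uv,z):
    p=ctrl.camera_params(n);T=p["T"]
    d=T[:3,:3]@[(uv[0]-p["cx"])/p["fx"],(uv[1]-p["cy"])/p["fy"],1]
    return T[:3,3]+d*(z-T[2,3])/d[2]
def proj(n,P):
    p=ctrl.camera_params(n);T=p["T"]
    c=T[:3,:3].T@(np.array(P)-T[:3,3]); return np.array([p["fx"]*c[0]/c[2]+p["cx"],p["fy"]*c[1]/c[2]+p["cy"]])
def blob(mask,roi):
    x0,y0,x1,y1=roi; m=np.zeros(mask.shape,np.uint8); m[y0:y1,x0:x1]=mask[y0:y1,x0:x1]*255
    c=max(cv2.findContours(m,cv2.RETR_EXTERNAL,cv2.CHAIN_APPROX_NONE)[0],key=cv2.contourArea)
    M=cv2.moments(c); return c[:,0],np.array([M["m10"],M["m01"]])/M["m00"]
```

Run:
```python
from h import *
t=cv2.imread("pics/top0.png"); s=cv2.imread("pics/side0.png")
a=cv2.resize(t[205:255,225:395],None,fx=4.6,fy=4.6,interpolation=cv2.INTER_CUBIC)
b=cv2.resize(s[160:320,250:400],None,fx=3.5,fy=3.5,interpolation=cv2.INTER_CUBIC)
cv2.imwrite("pics/a.png",a);cv2.imwrite("pics/b.png",b)
hsv=cv2.cvtColor(t,cv2.COLOR_BGR2HSV)
c,m=blob((hsv[...,1]>70)&(hsv[...,0]<25),(220,195,265,235))
r=np.array([ray("top",p,.034)[:2] for p in c],np.float32)
print("block top",m,ray("top",m,.034),cv2.minAreaRect(r))
c,m=blob(hsv[...,2]<110,(340,212,390,240)); r=np.array([ray("top",p,.145)[:2] for p in c],np.float32)
print("barrel",m,len(c),ray("top",m,.145),cv2.minAreaRect(r))
hs=cv2.cvtColor(s,cv2.COLOR_BGR2HSV)
c,m=blob((hs[...,1]>70)&(hs[...,0]<25),(250,265,300,320)); print("block side bbox",m,cv2.boundingRect(c),cv2.approxPolyDP(c,3,True)[:,0].tolist())
```

```text
block top [241.7894 215.3094] [0.5922 0.2252 0.034 ] ((0.5922110676765442, 0.22521446645259857), (0.05679725483059883, 0.08200383931398392), 16.76579475402832)
barrel [364.3601 226.82  ] 33 [ 0.5444 -0.1812  0.145 ] ((0.5438657999038696, -0.18162624537944794), (0.02834918163716793, 0.025029148906469345), 89.35829162597656)
block side bbox [275.3175 294.7569] (260, 277, 31, 36) [[270, 277], [261, 308], [282, 312], [290, 281]]
```

View pics/a.png

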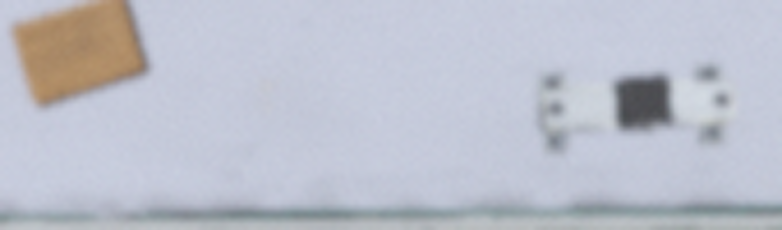

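View pics/b.png

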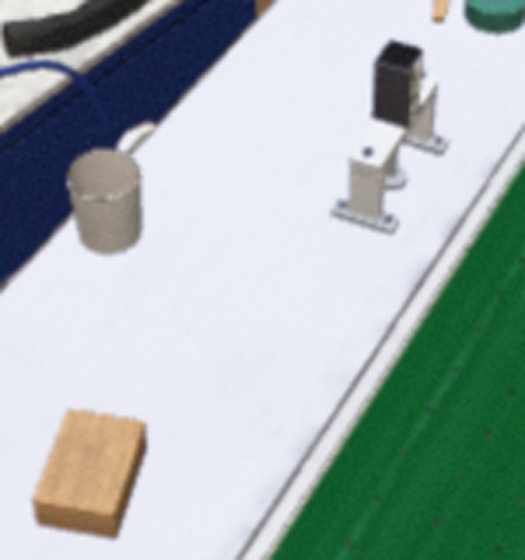

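The crops show the gauge's legs running nearly along world y, the barrel square dark, and the white scale on an x face. The block lies turned by about 17°. The tape roll may be close enough to matter, so I'll measure it, the gauge's yaw and both ways of straddling the block.

Run:
```python
from h import *
from scipy.spatial.transform import Rotation as R
t=cv2.imread("pics/top0.png"); s=cv2.imread("pics/side0.png")
f=lambda u,v:(225+(u+.5)/4.6-.5,205+(v+.5)/4.6-.5)
g=lambda u,v:(250+(u+.5)/3.5-.5,160+(v+.5)/3.5-.5)
L=(ray("top",f(552,80),.01)+ray("top",f(557,142),.01))/2;Rr=(ray("top",f(708,72),.01)+ray("top",f(710,133),.01))/2
print("soles",L,Rr,(L+Rr)/2,np.linalg.norm(L-Rr),np.degrees(np.arctan2(*(L-Rr)[1::-1])))
L=ray("top",f(557,107),.078);Rr=ray("top",f(721,99),.078)
print("beam",L,Rr,(L+Rr)/2,np.linalg.norm(L-Rr),np.degrees(np.arctan2(*(L-Rr)[1::-1])))
# side barrel top quad corners
q=[g(396,40),g(423,46),g(409,70),g(376,62)]
print("side barrel top",np.array([ray("side",p,.145) for p in q]),np.mean([ray("side",p,.145) for p in q],0))
hs=cv2.cvtColor(s,cv2.COLOR_BGR2HSV);h=cv2.cvtColor(t,cv2.COLOR_BGR2HSV)
# side block top corners
q=[g(70,411),g(146,424),g(116,517),g(38,497)]
P=np.array([ray("side",p,.034) for p in q]);print("side block",P,P.mean(0),np.linalg.norm(np.diff(P,axis=0),axis=1))
c,m=blob((h[...,1]>70)&(h[...,0]<25),(180,160,225,200));r=np.array([ray("top",p,.037)[:2] for p in c],np.float32)
print("tape",m,cv2.minEnclosingCircle(r),cv2.minAreaRect(r))
print("cup",ray("top",(309,173),.07),"weight",ray("top",(444,223),.04))
o=ctrl.get_obs();M=R.from_rotvec(o["tool_rot"]).as_matrix();print(M,o["q"])
```

```text
soles [ 0.5435 -0.1263  0.01  ] [ 0.5486 -0.2415  0.01  ] [ 0.546  -0.1839  0.01  ] 0.11526019201888388 92.51744502598531
beam [ 0.5441 -0.1255  0.078 ] [ 0.5485 -0.2423  0.078 ] [ 0.5463 -0.1839  0.078 ] 0.11693190131872139 92.16077591990819
side barrel top [[ 0.5551 -0.199   0.145 ]
 [ 0.5313 -0.202   0.145 ]
 [ 0.5278 -0.1662  0.145 ]
 [ 0.5566 -0.1631  0.145 ]] [ 0.5427 -0.1826  0.145 ]
side block [[0.6304 0.1984 0.034 ]
 [0.5739 0.1814 0.034 ]
 [0.5482 0.261  0.034 ]
 [0.606  0.2736 0.034 ]] [0.5896 0.2286 0.034 ] [0.059  0.0836 0.0591]
tape [203.0358 181.1963] ((0.7112770080566406, 0.35803458094596863), 0.052597615867853165) ((0.7105255126953125, 0.3578226566314697), (0.10136948525905609, 0.09624194353818893), 45.058719635009766)
cup [ 0.7289 -0.0062  0.07  ] weight [ 0.5581 -0.4569  0.04  ]
[[ 0.9287  0.3708 -0.0005]
 [ 0.3708 -0.9287  0.0018]
 [ 0.0002 -0.0019 -1.    ]] [-1.31    0.0533  1.6142 -0.      1.476  -0.119 ]
```

Everything agrees with the sizes given. The gauge is at (0.545,-0.183) with yaw 92.3°, and the block is at (0.591,0.227) with yaw 17°. The tape, at (0.711,0.358), leaves about 50 mm to the leg, so straddling across the 62 mm width works. First I move above the barrel.

Units first: shifts go in shares of 0.75 m and turns go in shares of 2 pi rad. So 0.438 m / 0.75 = 0.584, 0.429 m / 0.75 = 0.572, 0.34 rad / 6.2832 = 0.0541.

Request:
{"api": "shift_gripper", "payload": {
  "offsets": {"aperture":[0.085, 0.085, 0.085, 0.085, 0.085, 0.085, 0.085, 0.085, 0.085, 0.085, 0.085, 0.085, 0.085, 0.085, 0.085, 0.085, 0.085], "sx":[0.0173, 0.0467, 0.088, 0.1347, 0.1813, 0.228, 0.2747, 0.3213, 0.368, 0.4147, 0.4613, 0.508, 0.5427, 0.572, 0.584, 0.584, 0.584], "sy":[-0.0107, -0.0267, -0.0507, -0.0773, -0.104, -0.1307, -0.1587, -0.1853, -0.212, -0.2387, -0.2653, -0.2933, -0.3133, -0.3293, -0.3367, -0.3367, -0.3367], "sz":[0, 0, 0, 0, 0, 0, 0, 0, 0, 0, 0, 0, 0, 0, 0, 0, 0], "drx":[0, 0, 0, 0, 0, 0, 0, 0, 0, 0, 0, 0, 0, 0, 0, 0, 0], "dry":[0, 0, 0, 0, 0, 0, 0, 0, 0, 0, 0, 0, 0, 0, 0, 0, 0], "drz":[0.0016, 0.0048, 0.008, 0.0127, 0.0167, 0.0207, 0.0255, 0.0302, 0.0334, 0.0382, 0.043, 0.0477, 0.0509, 0.0533, 0.0541, 0.0541, 0.0541]},
  "grip_n": 60
}}

```text
t: 1.52
tool_pos: [0.5445, -0.1837, 0.2495]
tool_rot: [3.141, 0.064, -0.002]
contact_force: [-0.6, -1.3, 0.3]
opening: 0.0853
grip_force: 0.0
```

Run:
```python
from h import *
from scipy.spatial.transform import Rotation as R
o=ctrl.get_obs();print(o["tool_pos"],o["q"],R.from_rotvec(o["tool_rot"]).as_matrix())
t=ctrl.get_image("side")[:,:,::-1]; cv2.imwrite("pics/c.png",cv2.resize(t[120:260,280:430],None,fx=4,fy=4,interpolation=cv2.INTER_CUBIC))
```

```text
[ 0.5445 -0.1837  0.2495] [-0.4545 -0.0655  1.7314 -0.0007  1.4767  1.0756] [[ 0.9992  0.0408 -0.0012]
 [ 0.0408 -0.9992 -0.0002]
 [-0.0012  0.0002 -1.    ]]
```

View pics/c.png

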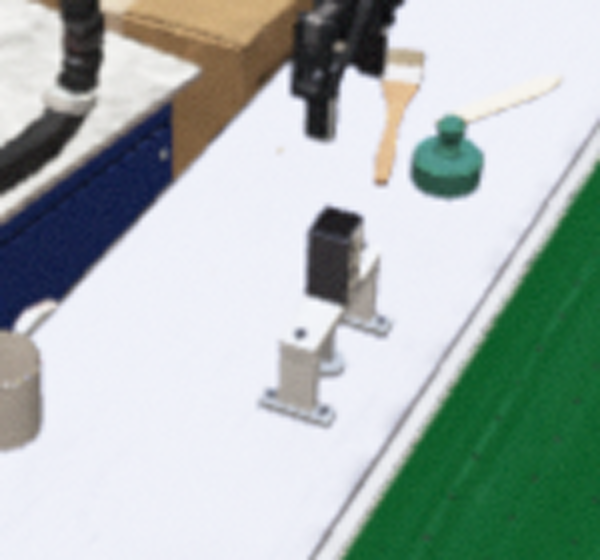

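The fingers stand over the barrel (crop 330,240) with no obstacle below. Next I descend 0.1295 m and grip.

To row units: 0.1295 m / 0.75 = 0.1727, 0.124 m / 0.75 = 0.1653.

Request:
{"api": "shift_gripper", "payload": {
  "offsets": {"aperture":[0.085, 0.085, 0.085, 0.085, 0.085, 0.085, 0.085, 0.085, 0.085, 0.03, 0.03, 0.03, 0.03, 0.03, 0.03, 0.03, 0.03], "sx":[0, 0, 0, 0, 0, 0, 0, 0, 0, 0, 0, 0, 0, 0, 0, 0, 0], "sy":[0, 0, 0, 0, 0, 0, 0, 0, 0, 0, 0, 0, 0, 0, 0, 0, 0], "sz":[0.02, 0.0467, 0.0733, 0.1, 0.1267, 0.1493, 0.1653, 0.1727, 0.1727, 0.1727, 0.1727, 0.1727, 0.1727, 0.1727, 0.1727, 0.1727, 0.1727], "drx":[0, 0, 0, 0, 0, 0, 0, 0, 0, 0, 0, 0, 0, 0, 0, 0, 0], "dry":[0, 0, 0, 0, 0, 0, 0, 0, 0, 0, 0, 0, 0, 0, 0, 0, 0], "drz":[0, 0, 0, 0, 0, 0, 0, 0, 0, 0, 0, 0, 0, 0, 0, 0, 0]},
  "grip_n": 60
}}

```text
t: 2.98
tool_pos: [0.5456, -0.1836, 0.1217]
tool_rot: [3.14, 0.063, 0.002]
contact_force: [-0.8, 2.7, 5.0]
opening: 0.0334
grip_force: 64.9
```

To row units: -0.1 m / 0.75 = -0.1333, -0.07 m / 0.75 = -0.0933.

Request:
{"api": "shift_gripper", "payload": {
  "offsets": {"aperture":[0.03, 0.03, 0.03, 0.03, 0.03, 0.03, 0.03, 0.03, 0.03, 0.03], "sx":[0, 0, 0, 0, 0, 0, 0, 0, 0, 0], "sy":[0, 0, 0, 0, 0, 0, 0, 0, 0, 0], "sz":[-0.008, -0.024, -0.0453, -0.0693, -0.0933, -0.1147, -0.128, -0.1333, -0.1333, -0.1333], "drx":[0, 0, 0, 0, 0, 0, 0, 0, 0, 0], "dry":[0, 0, 0, 0, 0, 0, 0, 0, 0, 0], "drz":[0, 0, 0, 0, 0, 0, 0, 0, 0, 0]},
  "grip_n": 60
}}

```text
t: 3.82
tool_pos: [0.5443, -0.1833, 0.2193]
tool_rot: [-3.14, -0.062, 0.003]
contact_force: [0.1, 0.4, -6.4]
opening: 0.0334
grip_force: 63.6
```

Run:
```python
from h import *
from scipy.spatial.transform import Rotation as R
o=ctrl.get_obs();M=R.from_rotvec(o["tool_rot"]).as_matrix();print(o["tool_pos"],o["q"],M)
for n in("side","top"): cv2.imwrite(f"pics/{n}1.png",ctrl.get_image(n)[:,:,::-1])
t=cv2.imread("pics/side1.png");cv2.imwrite("pics/d.png",cv2.resize(t[100:260,280:430],None,fx=3.7,fy=3.7,interpolation=cv2.INTER_CUBIC))
tgt=np.array([.591,.227,o["tool_pos"][2]]);d=M.T@(tgt-o["tool_pos"]);yaw=np.arctan2(M[1,1],M[0,1]);print("shift",d,"turn",-(np.radians(17)-yaw))
```

```text
[ 0.5443 -0.1833  0.2193] [-0.4544 -0.0454  1.7629 -0.0001  1.426   1.0767] [[ 0.9992  0.0397 -0.0017]
 [ 0.0397 -0.9992  0.0008]
 [-0.0017 -0.0008 -1.    ]]
shift [ 0.063  -0.4081  0.0002] turn -1.827758869625779
```

View pics/d.png

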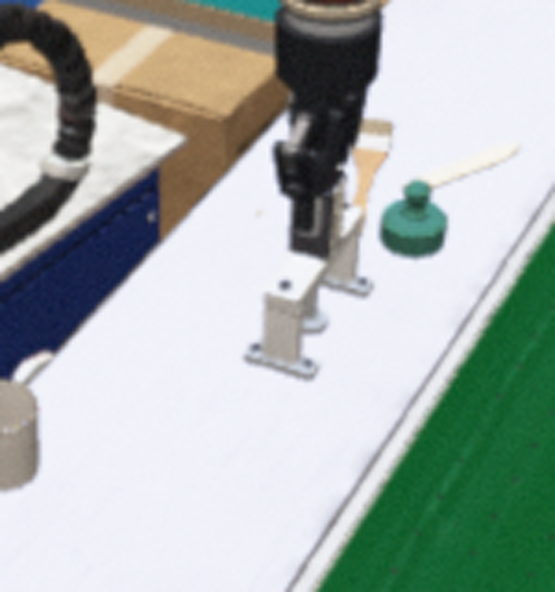

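The gauge is held and hangs upright; both soles and the foot (crop 315,322) are clear of the table. Next I carry it over the block, turning as I go.

To row units: -0.408 m / 0.75 = -0.544, -0.404 m / 0.75 = -0.5387, -1.828 rad / 6.2832 = -0.2909.

Request:
{"api": "shift_gripper", "payload": {
  "offsets": {"aperture":[0.03, 0.03, 0.03, 0.03, 0.03, 0.03, 0.03, 0.03, 0.03, 0.03, 0.03, 0.03, 0.03, 0.03, 0.03, 0.03, 0.03, 0.03, 0.03, 0.03], "sx":[0.0013, 0.004, 0.008, 0.012, 0.0173, 0.0227, 0.028, 0.0333, 0.0373, 0.0427, 0.048, 0.0533, 0.0573, 0.0627, 0.068, 0.0733, 0.0773, 0.08, 0.0827, 0.084], "sy":[-0.0053, -0.0213, -0.0493, -0.0813, -0.1147, -0.1467, -0.18, -0.212, -0.2453, -0.2773, -0.3107, -0.3427, -0.376, -0.408, -0.44, -0.4733, -0.5, -0.5227, -0.5387, -0.544], "sz":[0, 0, 0, 0, 0, 0, 0, 0, 0, 0, 0, 0, 0, 0, 0, 0, 0, 0, 0, 0], "drx":[0, 0, 0, 0, 0, 0, 0, 0, 0, 0, 0, 0, 0, 0, 0, 0, 0, 0, 0, 0], "dry":[0, 0, 0, 0, 0, 0, 0, 0, 0, 0, 0, 0, 0, 0, 0, 0, 0, 0, 0, 0], "drz":[-0.0032, -0.0111, -0.0255, -0.043, -0.0605, -0.078, -0.0955, -0.113, -0.1305, -0.148, -0.1655, -0.183, -0.2005, -0.218, -0.2355, -0.2531, -0.2674, -0.2793, -0.2881, -0.2909]},
  "grip_n": 60
}}

```text
t: 5.58
tool_pos: [0.5909, 0.2287, 0.2194]
tool_rot: [-1.862, -2.528, 0.001]
contact_force: [-0.5, -0.9, -6.5]
opening: 0.0333
grip_force: 63.6
```

Request:
{"api": "shift_gripper", "payload": {
  "offsets": {"aperture":[0.03, 0.03, 0.03], "sx":[0, 0, 0], "sy":[0, 0, 0], "sz":[0, 0, 0], "drx":[0, 0, 0], "dry":[0, 0, 0], "drz":[0, 0, 0]}
}}

```text
t: 5.83
tool_pos: [0.5915, 0.2258, 0.2201]
tool_rot: [-1.87, -2.524, 0.002]
contact_force: [0.5, -0.3, -5.7]
opening: 0.0334
grip_force: 63.5
```

Run:
```python
from h import *
from scipy.spatial.transform import Rotation as R
o=ctrl.get_obs();M=R.from_rotvec(o["tool_rot"]).as_matrix();print(o["q"],M,np.degrees(np.arctan2(M[1,1],M[0,1])))
for n in("side","top"): cv2.imwrite(f"pics/{n}2.png",ctrl.get_image(n)[:,:,::-1])
s=cv2.imread("pics/side2.png")[180:330,220:370];t=cv2.imread("pics/top2.png")[165:245,180:280]
a=cv2.resize(s,None,fx=3,fy=3,interpolation=cv2.INTER_CUBIC);b=cv2.resize(t,None,fx=3.4,fy=3.4,interpolation=cv2.INTER_CUBIC)
c=np.zeros((450,790,3),np.uint8);c[:,:450]=a;c[:b.shape[0],450:790]=b;cv2.imwrite("pics/e.png",c)
```

```text
[ 0.2474  0.0915  1.6224 -0.0004  1.4285 -0.0482] [[-0.2914  0.9566 -0.0007]
 [ 0.9566  0.2914 -0.0006]
 [-0.0004 -0.0009 -1.    ]] 16.93981367800648
```

View pics/e.png

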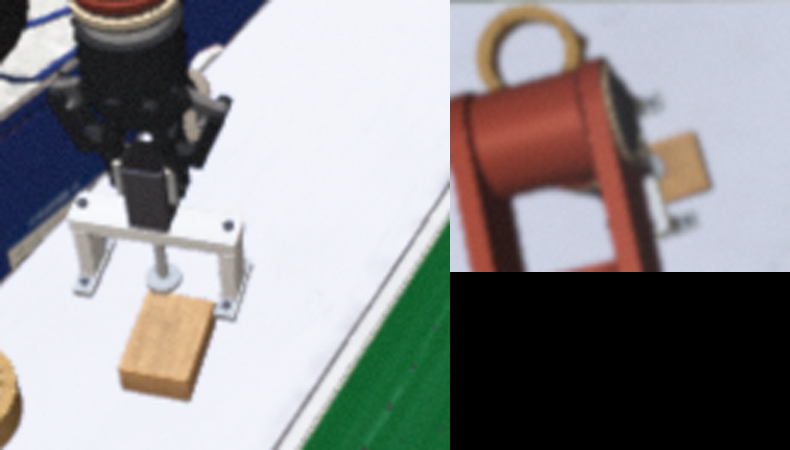

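The side view shows the gauge upright over the block, with the foot at (163,278) in the crop and the tape clear. I check the foot and beam positions numerically.

Run:
```python
from h import *
g=lambda u,v:(220+(u+.5)/3-.5,180+(v+.5)/3-.5)
print("foot top face",ray("side",g(163,275),.108))
A=ray("side",g(83,204),.178);B=ray("side",g(229,226),.178);print("beam screws",A,B,(A+B)/2,np.linalg.norm(A-B),np.degrees(np.arctan2(*(B-A)[1::-1])))
print("sole mid", (ray("side",g(86,282),.11)),ray("side",g(226,307),.11))
```

```text
foot top face [0.5905 0.2254 0.108 ]
beam screws [0.6471 0.242  0.178 ] [0.5348 0.2068 0.178 ] [0.591  0.2244 0.178 ] 0.11768184843048624 -162.5740750609432
sole mid [0.6396 0.2626 0.11  ] [0.5276 0.2297 0.11  ]
```

The gauge is centred within 2 mm and the yaw is good. Next I lower it: fast at first, slowly once the foot meets the block (about 65 mm down), and stop just short of the table.

To row units: 0.093 m / 0.75 = 0.124, 0.065 m / 0.75 = 0.0867.

Request:
{"api": "shift_gripper", "payload": {
  "offsets": {"aperture":[0.03, 0.03, 0.03, 0.03, 0.03, 0.03, 0.03, 0.03, 0.03, 0.03, 0.03, 0.03, 0.03, 0.03, 0.03, 0.03, 0.03, 0.03, 0.03, 0.03], "sx":[0, 0, 0, 0, 0, 0, 0, 0, 0, 0, 0, 0, 0, 0, 0, 0, 0, 0, 0, 0], "sy":[0, 0, 0, 0, 0, 0, 0, 0, 0, 0, 0, 0, 0, 0, 0, 0, 0, 0, 0, 0], "sz":[0.008, 0.024, 0.044, 0.06, 0.0707, 0.0773, 0.0813, 0.084, 0.0867, 0.0893, 0.092, 0.0947, 0.0987, 0.1027, 0.1067, 0.1107, 0.1147, 0.1187, 0.1213, 0.124], "drx":[0, 0, 0, 0, 0, 0, 0, 0, 0, 0, 0, 0, 0, 0, 0, 0, 0, 0, 0, 0], "dry":[0, 0, 0, 0, 0, 0, 0, 0, 0, 0, 0, 0, 0, 0, 0, 0, 0, 0, 0, 0], "drz":[0, 0, 0, 0, 0, 0, 0, 0, 0, 0, 0, 0, 0, 0, 0, 0, 0, 0, 0, 0]}
}}

```text
t: 7.6
tool_pos: [0.5918, 0.2267, 0.1275]
tool_rot: [1.868, 2.525, 0.001]
contact_force: [1.2, 0.1, -3.5]
opening: 0.0334
grip_force: 63.8
```

Request:
{"api": "shift_gripper", "payload": {
  "offsets": {"aperture":[0.03, 0.03, 0.03, 0.03, 0.03], "sx":[0, 0, 0, 0, 0], "sy":[0, 0, 0, 0, 0], "sz":[0.0013, 0.0027, 0.004, 0.0053, 0.0053], "drx":[0, 0, 0, 0, 0], "dry":[0, 0, 0, 0, 0], "drz":[0, 0, 0, 0, 0]}
}}

```text
t: 8.02
tool_pos: [0.5916, 0.2266, 0.1233]
tool_rot: [-1.868, -2.526, 0.0]
contact_force: [1.1, 0.9, -2.9]
opening: 0.0332
grip_force: 63.8
```

To row units: 0.002 m / 0.75 = 0.0027, 0.0015 m / 0.75 = 0.002.

Request:
{"api": "shift_gripper", "payload": {
  "offsets": {"aperture":[0.03, 0.03, 0.03, 0.03, 0.03], "sx":[0, 0, 0, 0, 0], "sy":[0, 0, 0, 0, 0], "sz":[0.0007, 0.0013, 0.002, 0.0027, 0.0027], "drx":[0, 0, 0, 0, 0], "dry":[0, 0, 0, 0, 0], "drz":[0, 0, 0, 0, 0]}
}}

```text
t: 8.43
tool_pos: [0.5916, 0.2266, 0.1218]
tool_rot: [-1.868, -2.526, 0.0]
contact_force: [-0.7, -0.6, -0.8]
opening: 0.0329
grip_force: 63.9
```

Request:
{"api": "shift_gripper", "payload": {
  "offsets": {"aperture":[0.03, 0.03, 0.03], "sx":[0, 0, 0], "sy":[0, 0, 0], "sz":[0.0007, 0.0013, 0.0013], "drx":[0, 0, 0], "dry":[0, 0, 0], "drz":[0, 0, 0]}
}}

```text
t: 8.68
tool_pos: [0.5916, 0.2266, 0.1218]
tool_rot: [-1.868, -2.526, 0.0]
contact_force: [-4.7, -2.0, 5.7]
opening: 0.0336
grip_force: 64.7
```

Table contact: z has stopped at 0.1218 and the force has turned upward. I hold briefly and look before releasing.

Request:
{"api": "shift_gripper", "payload": {
  "offsets": {"aperture":[0.03, 0.03, 0.03, 0.03, 0.03], "sx":[0, 0, 0, 0, 0], "sy":[0, 0, 0, 0, 0], "sz":[0, 0, 0, 0, 0], "drx":[0, 0, 0, 0, 0], "dry":[0, 0, 0, 0, 0], "drz":[0, 0, 0, 0, 0]}
}}

```text
t: 9.1
tool_pos: [0.5917, 0.2266, 0.1218]
tool_rot: [1.868, 2.526, -0.0]
contact_force: [-3.2, -1.6, 5.6]
opening: 0.0333
grip_force: 64.7
```

Run:
```python
from h import *
s=ctrl.get_image("side")[:,:,::-1]
cv2.imwrite("pics/f.png",cv2.resize(s[200:340,200:350],None,fx=4,fy=4,interpolation=cv2.INTER_CUBIC))
```

```text
(no output)
```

View pics/f.png

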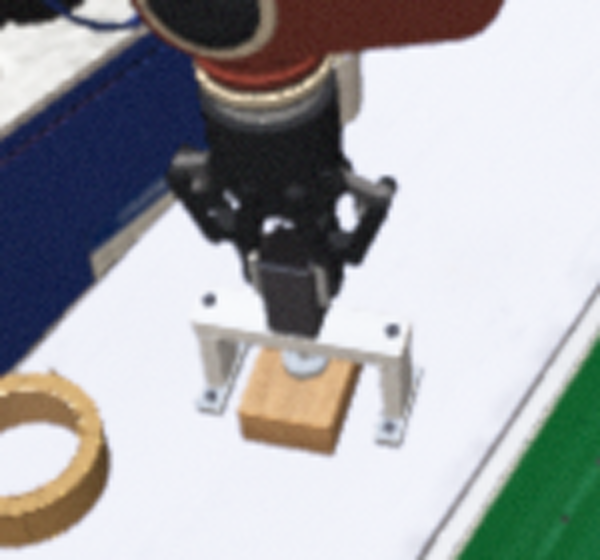

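The gauge stands astride the block, with its foot at (303,362) on the middle of the block's top and both legs clear. I open the fingers and rise straight up.

To row units: -0.14 m / 0.75 = -0.1867, -0.135 m / 0.75 = -0.18.

Request:
{"api": "shift_gripper", "payload": {
  "offsets": {"aperture":[0.04, 0.05, 0.065, 0.085, 0.085, 0.085, 0.085, 0.085, 0.085, 0.085, 0.085, 0.085, 0.085, 0.085, 0.085, 0.085, 0.085, 0.085, 0.085], "sx":[0, 0, 0, 0, 0, 0, 0, 0, 0, 0, 0, 0, 0, 0, 0, 0, 0, 0, 0], "sy":[0, 0, 0, 0, 0, 0, 0, 0, 0, 0, 0, 0, 0, 0, 0, 0, 0, 0, 0], "sz":[0, 0, 0, 0, 0, 0, 0, 0, -0.0107, -0.032, -0.06, -0.0907, -0.12, -0.1467, -0.1667, -0.18, -0.1867, -0.1867, -0.1867], "drx":[0, 0, 0, 0, 0, 0, 0, 0, 0, 0, 0, 0, 0, 0, 0, 0, 0, 0, 0], "dry":[0, 0, 0, 0, 0, 0, 0, 0, 0, 0, 0, 0, 0, 0, 0, 0, 0, 0, 0], "drz":[0, 0, 0, 0, 0, 0, 0, 0, 0, 0, 0, 0, 0, 0, 0, 0, 0, 0, 0]}
}}

```text
t: 10.73
tool_pos: [0.5913, 0.2265, 0.2596]
tool_rot: [-1.868, -2.525, 0.002]
contact_force: [-0.7, 0.1, -0.0]
opening: 0.0854
grip_force: 0.0
```

Run:
```python
from h import *
s=ctrl.get_image("side")[:,:,::-1]; cv2.imwrite("pics/side3.png",s)
cv2.imwrite("pics/i.png",cv2.resize(s[200:340,200:350],None,fx=4,fy=4,interpolation=cv2.INTER_CUBIC))
```

```text
(no output)
```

View pics/i.png

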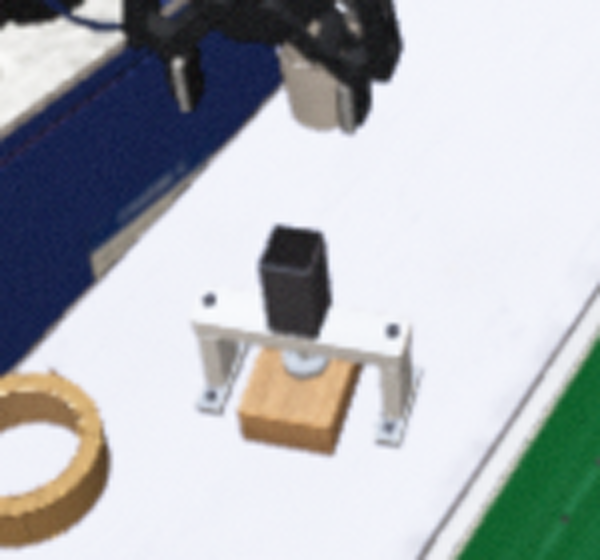

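The gauge has not moved since release: screws at (209,300) and (392,331), foot at (303,362) on the block. The gripper is clear, so I hand in.

```bash
python3 -c "
from station import ctrl
print(ctrl.finish_job())"
```

```text
the job is handed in; nothing more can be done
None
```

I set the gauge down astride the block, released it and handed the job in. In the last picture it stands upright with its foot near the middle of the block's top; the hand-in gave no verdict, and I did not read the scale.

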